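Hold a heel and its top piece in the pinning jig

TASK

Be the third hand for the shoemaker, who will pin this heel: lay the rubber top piece with the same outline as the leather heel block (not the smaller one) squarely on the block, round backs together and edges flush, and push the block into the jig until its round back seats on both faces of the V fence. Finish while still holding it pressed there, with a steady push of about 10 N on the fence (do not ram it, and touch the fence only with the work); nothing is let go at the end, and the other things stay where they lie.

Things in the scene. Friction and masses are not known exactly. Their poses are not given: they have to be found in the camera images.
- jig: The pinning jig, fixed to the bench: plywood base 170 x 140 mm (x, y), 12 mm thick, faced with smooth grey laminate on which the heel slides easily (friction about 0.2), with a V fence on it. Origin: centre of the underside, on the bench; +x points along the middle line of the V, from its open mouth to its apex; z up. The heel block stands loose on the base in front of the fence.
- seat (a point): Point on the top of the jig's base, 28 mm from the base's centre along jig +x: where the axis of the heel's round back stands when the back touches both fence faces. The heel's own origin then lies 3 mm nearer the mouth (25 mm along jig +x from the jig's origin). Its pose gives the jig's orientation.
- fence: The V fence, rigid, part of the jig: two upright aluminium plates, 46 mm high above the base, 5 mm thick, 45 degrees either side of jig +x, open at the apex, each with a foot behind it. Their front ends lie 12 mm beyond the seat point along jig +x and 29 mm to each side, so fingers on the flat sides of the seated heel stay clear. Origin: on the base's top above the jig's origin.
- heel: Heel block of brown stacked leather, D-shaped, 64 mm long (x), 58 wide (y), 30 high, 0.16 kg, loose on the jig's base. Origin: centre of its underside. Round back at +x: half circle of radius 29 mm about an axis 3 mm along +x from the origin. Flat front at x = -32 mm; the sides from x = -32 to +3 mm are flat and parallel.
- heel_back (a point): Rearmost point of the heel block's round back, on its upper edge (x = +32 mm, z = 30 mm in the heel's frame).
- heel_axis (a point): Point on the heel block's underside on the axis of its round back (x = +3 mm in the heel's frame): it must come to the seat point.
- top_piece: The top piece that fits: dark rubber, same D outline as the heel block (64 mm long, 58 mm wide, sides flat from x = -32 to +3 mm, round back of radius 29 mm at +x), 8 mm thick, 0.04 kg, lying flat on the bench to the left or the right of the jig. Origin: centre of its underside; round back at +x.
- top_piece_back (a point): Rearmost point of the fitting top piece's round back, on its lower edge (x = +32 mm).
- small_top_piece: A smaller top piece of the same dark rubber and shape, 47 mm long, 43 mm wide, 8 mm thick, on the other side of the jig; belongs to another shoe. Leave it. Origin: centre of its underside.
- tack_jar: Round grey-capped jar of tacks, 70 mm in diameter, 64 mm high, on the bench between robot and jig, left of the middle. Leave it. Origin: centre of its underside.
- beeswax: Small lump of brown beeswax, 30 x 46 mm, 23 mm high, on the bench between robot and jig, right of the middle. Leave it. Origin: centre of its underside.

How it is judged:
By the outcome, as a careful person would: the job done as asked, in the order asked, and still so for the second after the job is handed in, while the arm keeps its last pose, push and grip.
It also fails if it takes over 48 s, if anything falls off the work surface, if the arm or the gripper's body presses on something with over 40 N, if the wrist force passes 120 N, or if a joint passes its speed limit or range.

ROBOT

A 6-joint arm with a two-finger parallel gripper is mounted at the origin on the work surface; the furniture and walls round the work are solid. World frame = base frame: x ahead of the robot, y to its left, z up, the work surface at z = 0. Lengths are in m, angles in rad, forces in N, time in s.
With the tool pointing down it reaches from about 0.375 to 0.9 m from the base axis. Payload 3.1 kg.
Tool frame: the origin (TCP) lies on the centre line of the jaws, within the pads' length; the fingertips stand 25 mm ahead of it and the grasp point (between the pads) lies 6 mm ahead of it (manip.tip_extent is the distance from the TCP to the fingertips, in m); z points along the fingers, y is the line along which they close (so a half turn about z gives the same grasp; the last joint's range is limited). The gripper opens to 85 mm and grips with 20 to 120 N. Pads are 22 mm wide; open, the fingers measure 114 mm over their backs; the gripper's body (76 mm by 85 mm) begins 54 mm behind the grasp point. The pads swing forward as they close: fully open they stand 13 mm farther back than shut.
Start: joints at [-1.494, 0.527, 1.433, -0, 1.181, -0.178], TCP at [0.158, -0.605, 0.256] pointing down, gripper open.
Joint ranges: [-3.08, 3.08], [-0.75, 2.2], [0.22, 2.44], [-1.43, 4.57], [0, 2.65], [-2.85, 2.85]. Speed limits (rad/s): [2.79, 2.79, 3.14, 3.14, 3.14, 3.14].

INTERFACE

Orientations are given as a unit quaternion [x, y, z, w].
In Python, from station import readout, imaging, order, manip gives the robot as it stands.
- The arm moves only by the tool move_arm, never from a script. Its argument "rows" is a list of rows, each a list of 7 numbers: the turn, a rotation vector about the tool's x, y, z in degrees, then the shift along the tool's x, y, z in mm, then the closure, from 0 (fully open) to 1 (shut). A call has 1 to 12 rows; each row is the pose to reach, as a shift and turn from the pose commanded when the call began, along the tool's axes at that moment; what a row does not reach only later rows make up. A row lasts 1/12 s, in which the tool goes at most 41.7 mm and 7.16 degrees, less where a joint would pass 70% of its speed; a pose out of reach is approached as far as the arm can. A call with a gripper value outside its range is refused whole. The fingers move at their own pace and stop on an object; "squeeze" is the grip in N (left out, the last holds). Time passes only in rows, so rows that repeat a pose let the fingers close. It gives the time, the measured TCP pose, the force, the opening and the grip force at its end, in the units of the state.
- readout.sense(): the state, without advancing time (a new reading comes with each control period).
- imaging.snapshot(name): name is "side" or "top"; returns a dict with "img" (384x512x3 uint8, red, green, blue), "z_map" (384x512 float32, m along the optical axis (not along the pixel's ray), 0 where there is no reading), "fovy" (degrees; the focal length in pixels is half the picture's height over the tangent of half this angle, whatever the lens; pixels are square), "cx", "cy" (the principal point, pixels), "rvec" (rotation vector, rad) and "tvec" (3), from world to camera coordinates, as OpenCV has them. Camera axes: x right, y down, z forward; pixel columns grow to the right and rows downward; lengths in m; the calibration is good to about 2 mm. A picture is of the moment at which its call begins.
- order.sign_off(): hands the job in; it is judged then, once.
The state is a dict: "t": time; "q": joint angles; "qd": joint speeds; "tau": joint torques, N m; "tcp_pos": TCP position; "tool_rot": TCP orientation; "force": force on the tool from outside, world axes, zero at the start; "ft_torque": the same for the moment, N m; "finger_gap": opening from 0.0 (shut) to 1.0 (fully open); "gripper_force": force on a finger pad.
Only numpy, scipy, OpenCV 4.12 (cv2) and the standard library are available. Lean on these libraries where they do the work, as an engineer would, in place of code of your own. Each camera call takes 0.05 s, during which the arm holds its last target. There are 200 camera calls.

## Working session

There is one attempt and no reset: what is moved stays moved. The work goes in short steps, Python scripts to look and compute and a tool call to move; the robot and the scene stay as the last step left them, time stands still between calls to the robot, and variables do not carry over. Pictures are saved under pics/ and viewed, at most 10 in all, crops included, and the job is handed in when it is done.

Besides the shell and the picture viewer there is one more tool, called after "Call:" as name([rows], argument=value, ...), one row to a line, values as JSON. move_arm: Moves the arm, as the interface text tells. Its arguments: {"type":"object","properties":{"rows":{"type":"array"},"squeeze":{"type":"number"}},"required":["rows"]}

```bash
mkdir -p pics; ls; cat > h.py <<'E'
import numpy as np,cv2
from station import readout,imaging,order,manip
def snap(n,f=None):
    s=imaging.snapshot(n); 
    if f: cv2.imwrite('pics/'+f,s['img'][:,:,::-1])
    return s
def cam(s):
    f=s['img'].shape[0]/2/np.tan(np.radians(s['fovy'])/2)
    R=cv2.Rodrigues(np.array(s['rvec'],float))[0]; t=np.array(s['tvec'],float).ravel()
    return f,R,t
def ray(s,uv,z):
    f,R,t=cam(s); uv=np.atleast_2d(uv).astype(float)
    d=np.c_[(uv[:,0]-s['cx'])/f,(uv[:,1]-s['cy'])/f,np.ones(len(uv))]@R
    c=-R.T@t
    return c+d*((z-c[2])/d[:,2])[:,None]
def cloud(s):
    f,R,t=cam(s); z=s['z_map']; v,u=np.mgrid[:z.shape[0],:z.shape[1]]
    p=np.stack([(u-s['cx'])/f*z,(v-s['cy'])/f*z,z],-1)
    return (p-t)@R
E
python3 - <<'E'
from h import *
a=snap('top','top1.png');b=snap('side','side1.png')
for s in(a,b):
    f,R,t=cam(s);print(f,s['cx'],s['cy'],-R.T@t,R[2], s['z_map'].min(),s['z_map'].max())
print(readout.sense(),manip.tip_extent, [x for x in dir(manip) if x[0]!='_'])
E
```

```text
pics
494.70735391636066 266.42916864271893 186.21252295774295 [ 0.37468778 -0.01675402  0.97275084] [ 0.0802034   0.02295866 -0.99651408] 0.0 1.7813979
455.1936093324062 253.97918399120377 201.12359728802102 [0.40084754 0.80622899 0.78296718] [ 0.04534621 -0.72862238 -0.68341287] 0.0 2.9724822
{'t': 0.1, 'q': array([-1.49450239e+00,  5.28369317e-01,  1.43381207e+00, -1.39256281e-05,
        1.18140254e+00, -1.78475944e-01]), 'qd': array([-3.43427491e-05, -1.83134044e-03, -2.74087908e-03,  6.39842173e-04,
       -1.48761647e-03, -3.98588370e-04]), 'tau': array([-3.41457999e-04, -4.43305492e+01, -1.78586429e+01, -1.67002013e-04,
        3.88951303e-03, -5.04758209e-07]), 'tcp_pos': array([ 0.15750616, -0.60419199,  0.25542176]), 'tool_rot': array([ 9.91896676e-01,  1.27043275e-01,  4.44154569e-05, -9.94667217e-04]), 'force': array([-0.02242068, -0.65290305, -0.30463072]), 'ft_torque': array([0.02444159, 0.00714233, 0.00920868]), 'gripper_force': 0.0, 'finger_gap': 1.002508464150344} 0.025 ['PlanningError', 'tip_extent']
```

View pics/top1.png

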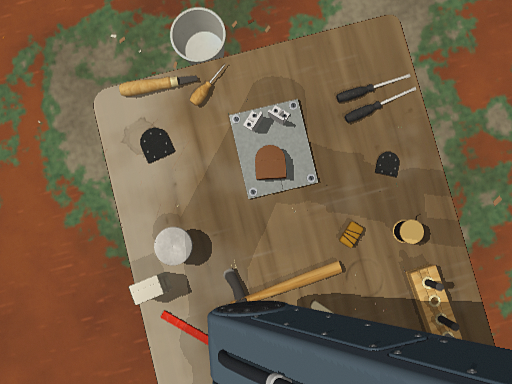

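View pics/side1.png

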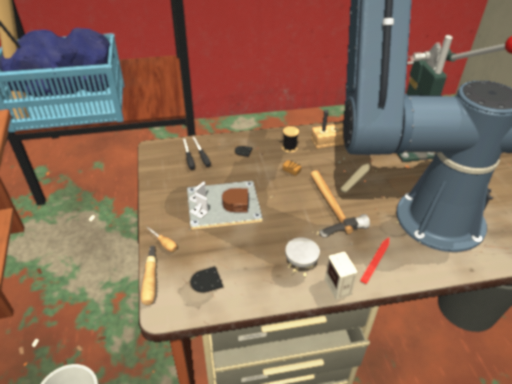

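Top view: the fitting top piece is near (157,145), the small one near (387,163), the heel near (271,162), and the jig around (274,150) with its fence towards the top of the picture. Next I'll measure contours.

```bash
python3 - <<'E'
from h import *
s=snap('top'); im=s['img']; P=cloud(s)
hsv=cv2.cvtColor(im,cv2.COLOR_RGB2HSV)
for n,(x,y) in dict(tp=(160,150),sm=(387,163),heel=(271,165),base=(250,160),bench=(200,160),shadow=(150,130)).items(): print(n,im[y,x],hsv[y,x],P[y,x].round(4))
crop=cv2.resize(im[90:210,120:330],None,fx=3.8,fy=3.8,interpolation=cv2.INTER_CUBIC)[:600,:800]
cv2.imwrite('pics/c1.png',crop[:,:,::-1])
def rep(n,m,z):
    m=cv2.morphologyEx(m.astype(np.uint8),cv2.MORPH_CLOSE,np.ones((3,3)))
    c=max(cv2.findContours(m,cv2.RETR_EXTERNAL,cv2.CHAIN_APPROX_NONE)[0],key=cv2.contourArea)
    p=ray(s,c[:,0],z)[:,:2]
    r=cv2.minAreaRect((p*1000).astype(np.float32)); print(n,cv2.boundingRect(c),cv2.contourArea(c),r, 'boxpts',cv2.boxPoints(r).round(1).tolist())
w=np.zeros(im.shape[:2],bool)
a=w.copy();a[115:175,125:190]=1
rep('tp',a&(hsv[...,2]<55),.008)
a=w.copy();a[140:185,365:410]=1
rep('sm',a&(hsv[...,2]<55),.008)
a=w.copy();a[135:190,245:300]=1
rep('heel',a&(P[...,2]>.036)&(P[...,2]<.05),.042)
a=w.copy();a[90:210,220:330]=1
rep('base',a&(P[...,2]>.007)&(P[...,2]<.017),.012)
E
```

```text
tp [44 44 42] [30 12 44] [0.5232 0.2169 0.0067]
sm [42 41 39] [20 18 42] [ 0.4994 -0.23    0.0069]
heel [132  88  56] [ 13 147 132] [ 0.49   -0.0037  0.0417]
base [147 149 141] [ 38  14 149] [0.5031 0.0379 0.0135]
bench [132 112  82] [ 18  97 132] [0.5042 0.1378 0.0023]
shadow [41 40 37] [23 25 41] [0.5631 0.2378 0.0071]
tp (141, 128, 34, 35) 773.0 ((536.6531982421875, 226.2958984375), (62.5777587890625, 57.73382568359375), 24.968360900878906) boxpts [[496.1000061035156, 239.3000030517578], [520.5, 186.89999389648438], [577.2000122070312, 213.3000030517578], [552.7999877929688, 265.70001220703125]]
sm (375, 152, 24, 25) 429.5 ((499.1528015136719, -231.227294921875), (43.76985549926758, 45.37095260620117), 77.60404205322266) boxpts [[472.29998779296875, -247.6999969482422], [516.5999755859375, -257.5], [526.0, -214.6999969482422], [481.70001220703125, -205.0]]
heel (255, 145, 32, 35) 869.5 ((496.7530822753906, -1.3370285034179688), (63.51112747192383, 57.82740020751953), 4.146828651428223) boxpts [[463.0, 25.200000762939453], [467.20001220703125, -32.5], [530.5, -27.899999618530273], [526.2999877929688, 29.799999237060547]]
base (229, 99, 89, 100) 5978.0 ((525.27880859375, -6.9043426513671875), (172.27609252929688, 139.7453155517578), 13.674629211425781) boxpts [[425.1000061035156, 40.599998474121094], [458.1000061035156, -95.19999694824219], [625.5, -54.400001525878906], [592.5, 81.4000015258789]]
```

View pics/c1.png

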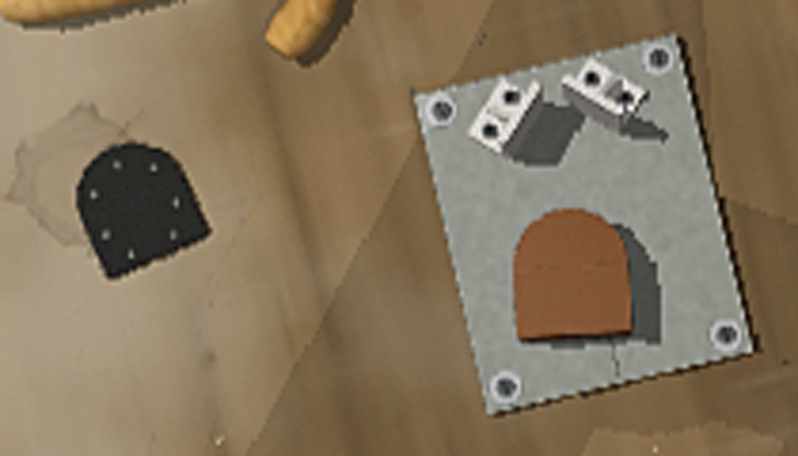

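The crop shows the top piece clear of the stain, with its round back up and to the left. The heel is turned a few degrees against the jig, and both fence plates are at the upper end of the base. I'll fit lines for the angles and work out the first move.

```bash
cat >> h.py <<'E'
from scipy.spatial.transform import Rotation as Ro
def rel(p,yaw,st=None):
    st=st or readout.sense(); R=Ro.from_quat(st['tool_rot'])
    T=Ro.from_matrix(np.c_[[np.cos(yaw),np.sin(yaw),0],[np.sin(yaw),-np.cos(yaw),0],[0,0,-1.]])
    return (R.inv()*T).as_rotvec(degrees=True).round(2),(R.inv().apply(np.array(p)-st['tcp_pos'])*1000).round(1)
def contour(s,m):
    m=cv2.morphologyEx(m.astype(np.uint8),cv2.MORPH_CLOSE,np.ones((3,3)))
    m=cv2.morphologyEx(m,cv2.MORPH_OPEN,np.ones((3,3)))
    return max(cv2.findContours(m,cv2.RETR_EXTERNAL,cv2.CHAIN_APPROX_NONE)[0],key=cv2.contourArea)[:,0]
def fitD(p,c,yaw,L=64,W=58):
    # p in mm; least squares on D-outline: straight sides, front and arc (scaled to the given size)
    from scipy.optimize import least_squares
    k=W/2; ax=L/2-k
    def sd(q,e):
        x,y=q[:,0],q[:,1]
        d=np.where(x>ax,np.hypot(x-ax,y)-k,np.maximum(np.abs(y)-k,-x-L/2)); return d-e
    def f(v): 
        a=v[2]; q=(p-v[:2])@np.array([[np.cos(a),-np.sin(a)],[np.sin(a),np.cos(a)]]); return sd(q,v[3])
    r=least_squares(f,[*c,yaw,0],loss='soft_l1',x_scale=[1,1,.02,1]); return r.x[:2].round(1),np.degrees(r.x[2]).round(2),r.x[3].round(2),np.abs(r.fun).mean().round(2)
E
python3 - <<'E'
from h import *
s=snap('top'); im=s['img']; P=cloud(s); hsv=cv2.cvtColor(im,cv2.COLOR_RGB2HSV)
w=np.zeros(im.shape[:2],bool)
a=w.copy();a[115:175,125:190]=1
c=contour(s,a&(hsv[...,2]<65)); print('tp',fitD(ray(s,c,.008)[:,:2]*1000,[537,226],.43))
a=w.copy();a[135:190,245:300]=1
c=contour(s,a&(P[...,2]>.034)&(P[...,2]<.05)); print('heel d',fitD(ray(s,c,.042)[:,:2]*1000,[497,-1],.07))
a=w.copy();a[135:182,245:300]=1
c=contour(s,a&(hsv[...,1]>110)&(hsv[...,0]<20)&(P[...,2]>.03)); print('heel c',fitD(ray(s,c,.042)[:,:2]*1000,[497,-1],.07))
# base edges
a=w.copy();a[90:210,220:330]=1
c=contour(s,a&(P[...,2]>.007)); p=ray(s,c,.012)[:,:2]*1000
ctr=np.array([525.3,-6.9]);yaw=np.radians(13.7)
for it in range(3):
    R=np.array([[np.cos(yaw),-np.sin(yaw)],[np.sin(yaw),np.cos(yaw)]]); q=(p-ctr)@R; o={}
    for n,m in dict(L=(q[:,1]>64)&(abs(q[:,0])<70),R=(q[:,1]<-64)&(abs(q[:,0])<70),F=(q[:,0]<-79)&(abs(q[:,1])<55),B=(q[:,0]>79)&(abs(q[:,1])<55)).items():
        vx,vy,x0,y0=cv2.fitLine(q[m].astype(np.float32),cv2.DIST_HUBER,0,.01,.01).ravel()
        o[n]=(x0,y0,np.degrees(np.arctan(vy/vx if n in'LR' else -vx/vy)))
    print({k:np.round(v,2).tolist() for k,v in o.items()})
    ctr=ctr+R@[(o['F'][0]+o['B'][0])/2,(o['L'][1]+o['R'][1])/2]; yaw+=np.radians(np.mean([o[k][2] for k in o]))
print('jig',ctr,np.degrees(yaw))
g=np.array([536.7,226.3])/1000; y=np.radians(25); g=g-.012*np.array([np.cos(y),np.sin(y)])
print('grasp',g,rel([.45,-.35,.2],y),rel([*g,.10],y))
E
```

```text
tp (array([537. , 226.6]), np.float64(25.37), np.float64(-1.01), np.float64(0.56))
heel d (array([497. ,  -1.4]), np.float64(3.2), np.float64(-0.94), np.float64(0.44))
heel c (array([496.7,  -1.4]), np.float64(4.0), np.float64(-1.0), np.float64(0.5))
{'L': [0.28999999165534973, 68.91999816894531, -0.019999999552965164], 'R': [19.209999084472656, -68.91000366210938, 0.20000000298023224], 'F': [-82.94000244140625, 6.400000095367432, -0.27000001072883606], 'B': [85.19000244140625, -0.11999999731779099, 0.05999999865889549]}
{'L': [-0.8500000238418579, 68.91000366210938, -0.019999999552965164], 'R': [-0.03999999910593033, -69.0199966430664, 0.10999999940395355], 'F': [-84.05999755859375, 6.389999866485596, -0.25999999046325684], 'B': [84.05999755859375, -0.10999999940395355, 0.07000000029802322]}
{'L': [-0.8799999952316284, 68.97000122070312, 0.009999999776482582], 'R': [-0.009999999776482582, -68.97000122070312, 0.12999999523162842], 'F': [-84.06999969482422, 6.400000095367432, -0.23000000417232513], 'B': [84.08000183105469, -0.8100000023841858, 0.05000000074505806]}
jig [526.41046031  -6.68186581] 13.657271259528402
grasp [0.52582431 0.22122858] (array([ -0.08,  -0.02, -10.4 ]), array([ 347.2, -172.4,   56. ])) (array([ -0.08,  -0.02, -10.4 ]), array([ 564.5, -705.9,  156.7]))
```

Call:
move_arm([
  [0,0,0,350,-172,56,0],
  [0,0,0,350,-172,56,0],
  [0,0,0,350,-172,56,0.1],
  [0,0,0,350,-172,56,0.2],
  [0,0,0,350,-172,56,0.2],
  [0,0,0,350,-172,56,0.2],
  [0,0,0,350,-172,56,0.2],
  [0,0,0,350,-172,56,0.2],
  [0,0,-10.2,560,-700,80,0.2],
  [0,0,-10.2,560,-700,80,0.2],
  [0,0,-10.2,560,-700,80,0.2],
  [0,0,-10.2,560,-700,80,0.2],
], squeeze=30)

```text
t: 1.2
tcp_pos: [0.4389, -0.2239, 0.1998]
tool_rot: [0.977, 0.215, -0.0, -0.0]
force: [0.8, -0.1, -0.4]
finger_gap: 0.799
gripper_force: 0.0
```

```bash
python3 - <<'E'
from h import *
st=readout.sense(); y=np.radians(25.2); g=np.array([.537,.2266])-.012*np.array([np.cos(y),np.sin(y)])
print(g,rel([*g,.10],y),st['t'],st['finger_gap'],st['tcp_pos'],st['force'])
E
```

```text
[0.52614208 0.22149065] (array([-0.01, -0.  , -0.41]), array([ 266. , -367.8,   99.9])) 1.2 0.7985211896606961 [ 0.43888518 -0.22391164  0.19984843] [ 0.8410278  -0.08496351 -0.43107565]
```

Call:
move_arm([
  [0,0,-0.4,266,-368,50,0.2],
  [0,0,-0.4,266,-368,50,0.2],
  [0,0,-0.4,266,-368,50,0.2],
  [0,0,-0.4,266,-368,50,0.2],
  [0,0,-0.4,266,-368,50,0.2],
  [0,0,-0.4,266,-368,50,0.2],
  [0,0,-0.4,266,-368,50,0.2],
  [0,0,-0.4,266,-368,80,0.2],
  [0,0,-0.4,266,-368,110,0.2],
  [0,0,-0.4,266,-368,140,0.2],
  [0,0,-0.4,266,-368,150,0.2],
  [0,0,-0.4,266,-368,150,0.2],
])

```text
t: 2.2
tcp_pos: [0.5262, 0.2218, 0.0489]
tool_rot: [0.976, 0.219, 0.001, 0.0]
force: [1.0, -0.0, -0.4]
finger_gap: 0.801
gripper_force: 0.0
```

```bash
python3 - <<'E'
from h import *
y=np.radians(25.2); st=readout.sense()
print(rel([.5261,.2215,.03],y),st['tcp_pos'],st['force'])
s=snap('side'); im=s['img'];cv2.imwrite('pics/s2.png',cv2.resize(im[190:320,140:300],None,fx=4,fy=4,interpolation=cv2.INTER_CUBIC)[:,:,::-1])
E
```

```text
(array([ 0.01, -0.06,  0.06]), array([-0.3,  0.2, 18.9])) [0.52620974 0.22180392 0.04892966] [ 0.95806361 -0.00642995 -0.36351963]
```

View pics/s2.png

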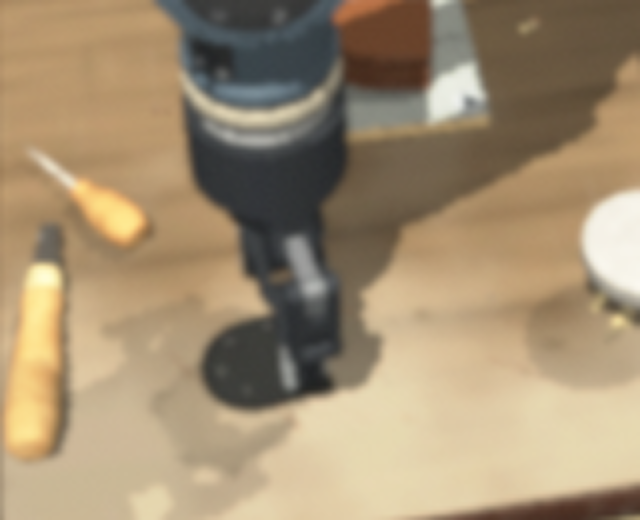

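The side view shows the fingers straddling the piece, with the near fingertip at (315,380) in the crop. I'll go down by feel.

Call:
move_arm([
  [0,0,0,0,0,14,0.2],
  [0,0,0,0,0,19,0.2],
  [0,0,0,0,0,21,0.2],
  [0,0,0,0,0,22,0.2],
  [0,0,0,0,0,22,0.2],
])

```text
t: 2.67
tcp_pos: [0.5264, 0.2192, 0.0289]
tool_rot: [0.976, 0.218, 0.001, 0.0]
force: [0.6, -0.2, -0.2]
finger_gap: 0.799
gripper_force: 0.0
```

Call:
move_arm([
  [0,0,0,0,0,1,0.2],
  [0,0,0,0,0,2,0.2],
  [0,0,0,0,0,2,0.2],
])

```text
t: 2.92
tcp_pos: [0.5263, 0.2195, 0.0268]
tool_rot: [0.976, 0.218, 0.001, 0.0]
force: [0.4, 0.1, 0.7]
finger_gap: 0.797
gripper_force: 0.0
```

Call:
move_arm([
  [0,0,0,0,0,1,0.2],
  [0,0,0,0,0,2,0.2],
  [0,0,0,0,0,2,0.2],
])

```text
t: 3.17
tcp_pos: [0.5258, 0.2197, 0.0241]
tool_rot: [0.976, 0.218, -0.0, -0.0]
force: [1.1, 0.4, 0.0]
finger_gap: 0.799
gripper_force: 0.0
```

Call:
move_arm([
  [0,0,0,0,0,1,0.2],
  [0,0,0,0,0,2,0.2],
  [0,0,0,0,0,2,0.2],
])

```text
t: 3.42
tcp_pos: [0.5257, 0.2198, 0.0218]
tool_rot: [0.976, 0.218, -0.0, -0.0]
force: [-0.4, -0.0, 0.1]
finger_gap: 0.8
gripper_force: 0.0
```

Call:
move_arm([
  [0,0,0,0,0,1,0.2],
  [0,0,0,0,0,2,0.2],
  [0,0,0,0,0,2,0.2],
])

```text
t: 3.67
tcp_pos: [0.5258, 0.2197, 0.0199]
tool_rot: [0.976, 0.218, -0.0, -0.0]
force: [0.6, -0.0, 0.4]
finger_gap: 0.798
gripper_force: 0.0
```

Call:
move_arm([
  [0,0,0,0,0,1,0.2],
  [0,0,0,0,0,1,0.2],
])

```text
t: 3.83
tcp_pos: [0.5258, 0.2198, 0.0189]
tool_rot: [0.976, 0.218, -0.0, -0.0]
force: [0.2, 0.4, 0.2]
finger_gap: 0.8
gripper_force: 0.0
```

Call:
move_arm([
  [0,0,0,0,0,1,0.2],
  [0,0,0,0,0,1,0.2],
])

```text
t: 4.0
tcp_pos: [0.5258, 0.2197, 0.0179]
tool_rot: [0.976, 0.218, -0.0, -0.0]
force: [0.1, -0.2, 0.3]
finger_gap: 0.8
gripper_force: 0.0
```

Call:
move_arm([
  [0,0,0,0,0,1,0.2],
  [0,0,0,0,0,1,0.2],
])

```text
t: 4.17
tcp_pos: [0.5258, 0.2198, 0.0178]
tool_rot: [0.976, 0.218, 0.0, 0.0]
force: [-1.1, 0.5, 5.6]
finger_gap: 0.798
gripper_force: 2.7
```

Call:
move_arm([
  [0,0,0,0,0,-3,0.2],
  [0,0,0,0,0,-5,0.2],
  [0,0,0,0,0,-5,0.25],
  [0,0,0,0,0,-5,0.3],
  [0,0,0,0,0,-5,0.33],
  [0,0,0,0,0,-5,0.4],
  [0,0,0,0,0,-5,0.4],
  [0,0,0,0,0,-5,0.4],
], squeeze=30)

```text
t: 4.83
tcp_pos: [0.526, 0.2198, 0.0224]
tool_rot: [0.976, 0.218, 0.0, -0.0]
force: [-1.2, -1.1, 5.5]
finger_gap: 0.668
gripper_force: 31.5
```

Call:
move_arm([
  [0,0,0,0,0,-3,0.4],
  [0,0,0,0,0,-10,0.4],
  [0,0,0,0,0,-30,0.4],
  [0,0,0,0,0,-60,0.4],
  [0,0,0,0,0,-90,0.4],
  [0,0,0,0,0,-90,0.4],
])

```text
t: 5.33
tcp_pos: [0.5292, 0.2206, 0.1173]
tool_rot: [0.976, 0.218, 0.005, 0.0]
force: [0.9, 0.0, 0.3]
finger_gap: 0.664
gripper_force: 32.4
```

```bash
python3 - <<'E'
from h import *
st=readout.sense()
print(st['tcp_pos'],st['force'],st['finger_gap'])
y=np.radians(3.6); u=np.array([np.cos(y),np.sin(y)]); g=np.array([.4969,-.0014])-.012*u
print(g,rel([*g,.11],y),rel([*g,.075],y))
s=snap('side'); im=s['img'];cv2.imwrite('pics/s3.png',cv2.resize(im[150:300,140:340],None,fx=4,fy=4,interpolation=cv2.INTER_CUBIC)[:,:,::-1])
a=snap('top')['img'];cv2.imwrite('pics/t3.png',cv2.resize(a[80:230,110:310],None,fx=4,fy=4,interpolation=cv2.INTER_CUBIC)[:,:,::-1])
E
```

```text
[0.52921507 0.22057165 0.11733315] [0.90184056 0.00288887 0.34624351] 0.6644801240192703
[ 0.48492368 -0.00215349] (array([ 0.03, -0.59, 21.61]), array([-135. ,  182.6,    6.4])) (array([ 0.03, -0.59, 21.61]), array([-135.4,  182.5,   41.4]))
```

View pics/s3.png

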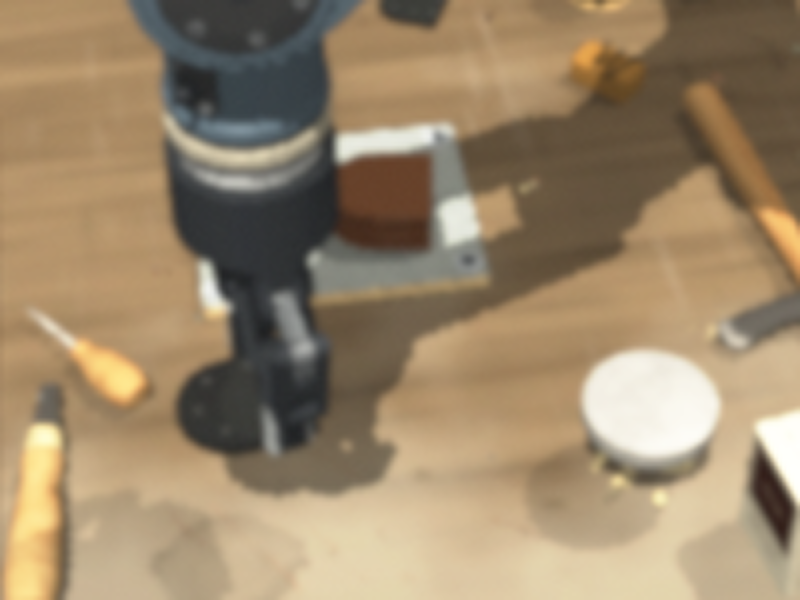

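View pics/t3.png

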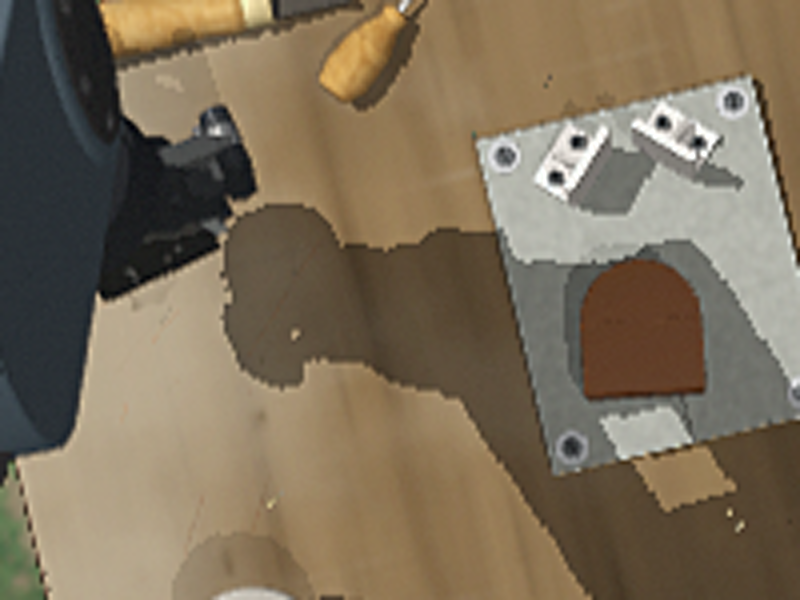

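The side view shows the piece gripped level, lifted off the bench at (220,405). The top view shows the heel and jig unmoved. Now I'll carry the piece over the heel.

Call:
move_arm([
  [0,0,7,-45,60,0,0.4],
  [0,0,14,-80,110,0,0.4],
  [0,0,21,-110,150,0,0.4],
  [0,0,21.6,-136,182.5,6,0.4],
  [0,0,21.6,-136,182.5,6,0.4],
  [0,0,21.6,-136,182.5,6,0.4],
  [0,0,21.6,-136,182.5,6,0.4],
  [0,0,21.6,-136,182.5,6,0.4],
  [0,0,21.6,-136,182.5,6,0.4],
])

```text
t: 6.18
tcp_pos: [0.4801, -0.0027, 0.1054]
tool_rot: [1.0, 0.031, -0.001, -0.0]
force: [-0.3, 0.3, -0.3]
finger_gap: 0.666
gripper_force: 32.4
```

```bash
python3 - <<'E'
from h import *
st=readout.sense(); print(st['tcp_pos'],st['force'],st['finger_gap'])
y=np.radians(3.6); u=np.array([np.cos(y),np.sin(y)]); g=np.array([.4969,-.0014])-.01285*u
print(g,rel([*g,.0694],y))
E
```

```text
[ 0.48009725 -0.00268673  0.10540853] [-0.30489786  0.3161276  -0.29714099] 0.6660751299794249
[ 0.48407536 -0.00220686] (array([-0.05,  0.09, -0.01]), array([ 4.1, -0.2, 36. ]))
```

Call:
move_arm([
  [0,0,0,4.1,-0.2,15,0.4],
  [0,0,0,4.1,-0.2,28,0.4],
  [0,0,0,4.1,-0.2,36,0.4],
  [0,0,0,4.1,-0.2,36,0.4],
  [0,0,0,4.1,-0.2,36,0.4],
])

```text
t: 6.6
tcp_pos: [0.4842, -0.0017, 0.0697]
tool_rot: [0.999, 0.032, -0.001, -0.0]
force: [-0.3, 0.2, -0.2]
finger_gap: 0.664
gripper_force: 32.4
```

```bash
python3 - <<'E'
from h import *
st=readout.sense(); print(st['tcp_pos'],st['force'],st['finger_gap'])
y=np.radians(3.6); u=np.array([np.cos(y),np.sin(y)]); g=np.array([.4969,-.0014])-.01285*u
print(g,rel([*g,.0649],y))
s=snap('side');cv2.imwrite('pics/s4.png',cv2.resize(s['img'][150:250,180:300],None,fx=5,fy=5,interpolation=cv2.INTER_CUBIC)[:,:,::-1])
E
```

```text
[ 0.48419211 -0.00166079  0.06966575] [-0.26934844  0.23181113 -0.24044608] 0.6636166632326184
[ 0.48407536 -0.00220686] (array([-0.03,  0.09,  0.11]), array([-0.1,  0.5,  4.8]))
```

View pics/s4.png

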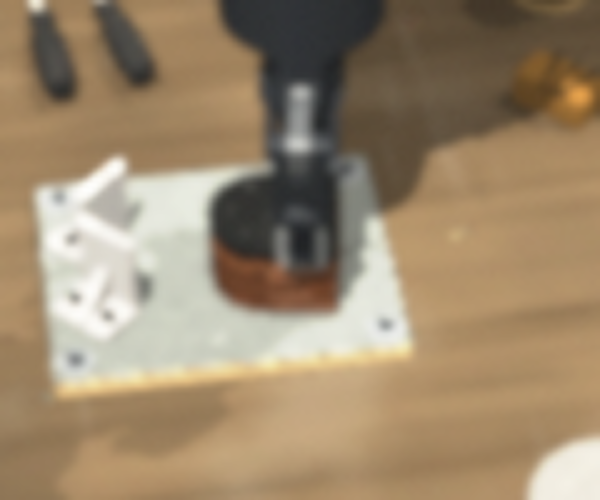

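The piece hovers over the heel, its outline lined up at (245,225) in the crop. I'll lower it until I feel contact.

Call:
move_arm([
  [0,0,0,0,0.5,2,0.4],
  [0,0,0,0,0.5,4,0.4],
  [0,0,0,0,0.5,4,0.4],
])

```text
t: 6.9
tcp_pos: [0.4848, -0.0033, 0.0662]
tool_rot: [1.0, 0.031, 0.0, 0.0]
force: [0.4, 0.5, -0.1]
finger_gap: 0.663
gripper_force: 32.4
```

Call:
move_arm([
  [0,0,0,0,0,1,0.4],
  [0,0,0,0,0,1,0.4],
])

```text
t: 7.07
tcp_pos: [0.4847, -0.0034, 0.0652]
tool_rot: [1.0, 0.031, 0.0, 0.0]
force: [-0.2, 0.4, -0.7]
finger_gap: 0.663
gripper_force: 32.4
```

Call:
move_arm([
  [0,0,0,-0.6,-1.2,0,0.4],
  [0,0,0,-0.6,-1.2,0,0.4],
  [0,0,0,-0.6,-1.2,1,0.4],
  [0,0,0,-0.6,-1.2,1,0.4],
])

```text
t: 7.4
tcp_pos: [0.4839, -0.0021, 0.0644]
tool_rot: [1.0, 0.031, 0.0, 0.0]
force: [-0.3, 0.6, 3.3]
finger_gap: 0.668
gripper_force: 32.7
```

Call:
move_arm([
  [0,0,0,0,0,0.5,0.4],
  [0,0,0,0,0,0.5,0.4],
])

```text
t: 7.57
tcp_pos: [0.484, -0.0021, 0.0644]
tool_rot: [1.0, 0.031, 0.0, 0.0]
force: [-0.9, -0.5, 9.0]
finger_gap: 0.662
gripper_force: 33.3
```

Call:
move_arm([
  [0,0,0,0,0,0.5,0.4],
  [0,0,0,0,0,0.5,0.4],
])

```text
t: 7.73
tcp_pos: [0.4839, -0.0021, 0.0644]
tool_rot: [1.0, 0.031, 0.0, 0.0]
force: [-2.7, -0.5, 13.2]
finger_gap: 0.664
gripper_force: 33.7
```

Contact came at exactly the expected height. I'll ease off, open, and rise clear for a look.

Call:
move_arm([
  [0,0,0,0,0,-1.3,0.4],
  [0,0,0,0,0,-1.3,0.3],
  [0,0,0,0,0,-1.3,0.2],
  [0,0,0,0,0,-1.3,0.2],
  [0,0,0,0,0,-1.3,0.2],
  [0,0,0,0,0,-20,0.2],
  [0,0,0,0,0,-60,0.2],
  [0,0,0,-40,0,-90,0.2],
  [0,0,0,-80,0,-110,0.2],
  [0,0,0,-80,0,-110,0.2],
])

```text
t: 8.57
tcp_pos: [0.3987, -0.006, 0.1745]
tool_rot: [0.999, 0.032, -0.002, -0.001]
force: [-1.5, 0.1, -0.2]
finger_gap: 0.802
gripper_force: 0.0
```

```bash
python3 - <<'E'
from h import *
st=readout.sense(); print(st['tcp_pos'],st['force'],st['finger_gap'])
s=snap('top'); im=s['img']; P=cloud(s); hsv=cv2.cvtColor(im,cv2.COLOR_RGB2HSV)
cv2.imwrite('pics/t5.png',cv2.resize(im[90:220,215:345],None,fx=4,fy=4,interpolation=cv2.INTER_CUBIC)[:,:,::-1])
w=np.zeros(im.shape[:2],bool); a=w.copy();a[125:190,245:300]=1
try:
    c=contour(s,a&(hsv[...,2]<65)&(P[...,2]>.035)&(P[...,2]<.06)); print(cv2.boundingRect(c),fitD(ray(s,c,.050)[:,:2]*1000,[497,-1],.07))
except Exception as e: print(e)
E
```

```text
[ 0.39869928 -0.00602186  0.17454759] [-1.52982302  0.11478632 -0.15017508] 0.8018991841175779
(255, 144, 31, 27) (array([503.2,  -1.7]), np.float64(17.97), np.float64(-5.56), np.float64(3.02))
```

View pics/t5.png

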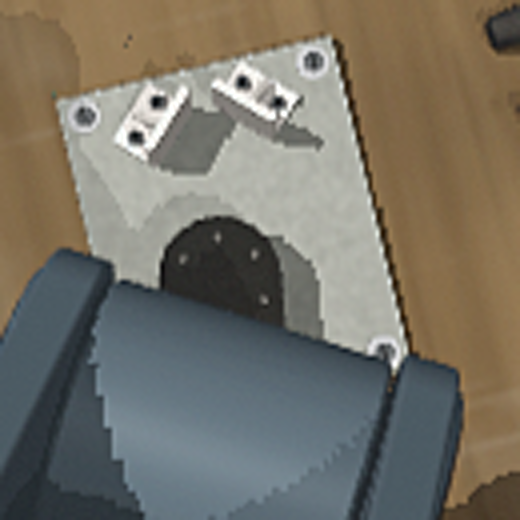

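The arm still hides the front of the stack; its back shows at (220,220) in the crop. I'll swing aside.

Call:
move_arm([
  [0,0,0,0,40,0,0.2],
  [0,0,0,0,80,0,0.2],
  [0,0,0,0,120,0,0.2],
  [0,0,0,0,160,0,0.2],
  [0,0,0,0,200,0,0.2],
  [0,0,0,0,240,0,0.2],
  [0,0,0,0,260,0,0.2],
  [0,0,0,0,260,0,0.2],
])

```text
t: 9.28
tcp_pos: [0.4226, -0.2731, 0.1726]
tool_rot: [1.0, 0.029, 0.002, 0.003]
force: [1.5, -1.0, 0.2]
finger_gap: 0.8
gripper_force: 0.0
```

```bash
python3 - <<'E'
from h import *
st=readout.sense(); print(st['tcp_pos'],st['force'],st['finger_gap'])
s=snap('top'); im=s['img']; P=cloud(s); hsv=cv2.cvtColor(im,cv2.COLOR_RGB2HSV)
cv2.imwrite('pics/t6.png',cv2.resize(im[90:220,215:345],None,fx=4,fy=4,interpolation=cv2.INTER_CUBIC)[:,:,::-1])
w=np.zeros(im.shape[:2],bool); a=w.copy();a[130:190,245:300]=1
print(P[160,270])
for m in (a&(hsv[...,2]<65)&(P[...,2]>.04)&(P[...,2]<.06), a&(P[...,2]>.042)&(P[...,2]<.06)):
    c=contour(s,m); print('tp',cv2.boundingRect(c),fitD(ray(s,c,.050)[:,:2]*1000,[497,-1],.07))
c=contour(s,a&(hsv[...,1]>80)&(hsv[...,0]<20)&(P[...,2]>.015)); print('brown',cv2.boundingRect(c),len(c))
E
```

```text
[ 0.42263043 -0.27312806  0.17262682] [ 1.51593029 -1.00939328  0.1653768 ] 0.7996555633238063
[ 0.49856987 -0.0018099   0.0488722 ]
tp (255, 144, 31, 35) (array([497.6,  -1.1]), np.float64(5.84), np.float64(-1.25), np.float64(0.8))
tp (255, 144, 31, 35) (array([497.7,  -1.1]), np.float64(5.25), np.float64(-1.05), np.float64(0.81))Traceback (most recent call last):
  File "<stdin>", line 9, in <module>
  File "h.py", line 28, in contour
    return max(cv2.findContours(m,cv2.RETR_EXTERNAL,cv2.CHAIN_APPROX_NONE)[0],key=cv2.contourArea)[:,0]
           ~~~^^^^^^^^^^^^^^^^^^^^^^^^^^^^^^^^^^^^^^^^^^^^^^^^^^^^^^^^^^^^^^^^^^^^^^^^^^^^^^^^^^^^
ValueError: max() iterable argument is empty
```

View pics/t6.png

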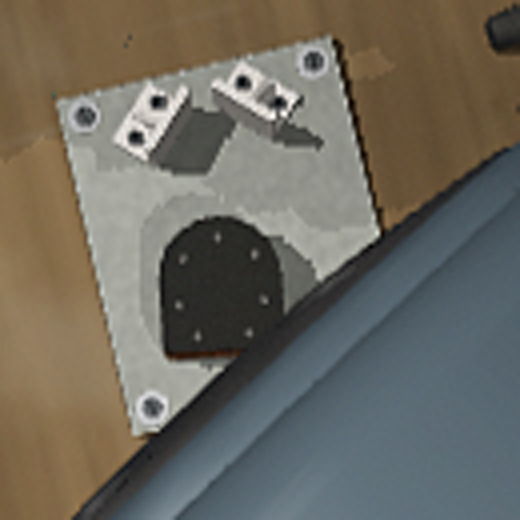

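The stack looks flush: the dark D covers the heel, with only the thin front face showing at (205,355). Now I'll go back and grip the heel and top piece together.

```bash
python3 - <<'E'
from h import *
y=np.radians(3.6); u=np.array([np.cos(y),np.sin(y)]); g=np.array([.4972,-.0013])-.013*u
print(g,rel([*g,.12],y))
E
```

```text
[ 0.48422565 -0.00211628] (array([ 0.07, -0.07, -0.21]), array([  78.5, -263.5,   52.1]))
```

Call:
move_arm([
  [0,0,0,10,-40,0,0.1],
  [0,0,0,25,-80,0,0.1],
  [0,0,0,35,-120,0,0.1],
  [0,0,0,50,-160,0,0.1],
  [0,0,0,60,-200,5,0.1],
  [0,0,0,75,-240,20,0.1],
  [0,0,-0.2,78.5,-263.5,40,0.1],
  [0,0,-0.2,78.5,-263.5,52,0.1],
  [0,0,-0.2,78.5,-263.5,52,0.1],
  [0,0,-0.2,78.5,-263.5,52,0.1],
  [0,0,-0.2,78.5,-263.5,52,0.1],
])

```text
t: 10.25
tcp_pos: [0.4822, 0.0013, 0.1213]
tool_rot: [0.999, 0.033, 0.0, -0.0]
force: [0.1, -0.6, 0.8]
finger_gap: 0.905
gripper_force: 0.0
```

```bash
python3 - <<'E'
from h import *
y=np.radians(3.6); u=np.array([np.cos(y),np.sin(y)]); g=np.array([.4972,-.0013])-.013*u
st=readout.sense();print(st['tcp_pos'],g,rel([*g,.038],y))
E
```

```text
[0.48222229 0.00133129 0.1213128 ] [ 0.48422565 -0.00211628] (array([-0. , -0. ,  0.2]), array([ 1.8,  3.6, 83.3]))
```

Call:
move_arm([
  [0,0,0.2,1.8,3.5,10,0.1],
  [0,0,0.2,1.8,3.5,35,0.1],
  [0,0,0.2,1.8,3.5,50,0.1],
  [0,0,0.2,1.8,3.5,50,0.1],
  [0,0,0.2,1.8,3.5,50,0.1],
])

```text
t: 10.67
tcp_pos: [0.4841, -0.003, 0.0707]
tool_rot: [1.0, 0.03, -0.001, -0.0]
force: [0.2, -0.4, -0.2]
finger_gap: 0.902
gripper_force: 0.0
```

```bash
python3 - <<'E'
from h import *
y=np.radians(3.6); u=np.array([np.cos(y),np.sin(y)]); g=np.array([.4972,-.0013])-.013*u
st=readout.sense();print(st['tcp_pos'],g,rel([*g,.038],y))
E
```

```text
[ 0.48412427 -0.00304829  0.07074034] [ 0.48422565 -0.00211628] (array([-0.02,  0.06, -0.11]), array([ 0.2, -0.9, 32.7]))
```

Call:
move_arm([
  [0,0,0,0.2,-0.9,10,0.1],
  [0,0,0,0.2,-0.9,22,0.1],
  [0,0,0,0.2,-0.9,30,0.1],
  [0,0,0,0.2,-0.9,32.7,0.15],
  [0,0,0,0.2,-0.9,32.7,0.2],
  [0,0,0,0.2,-0.9,32.7,0.24],
  [0,0,0,0.2,-0.9,32.7,0.27],
  [0,0,0,0.2,-0.9,32.7,0.3],
  [0,0,0,0.2,-0.9,32.7,0.32],
  [0,0,0,0.2,-0.9,32.7,0.34],
  [0,0,0,0.2,-0.9,32.7,0.4],
  [0,0,0,0.2,-0.9,32.7,0.4],
], squeeze=30)

```text
t: 11.67
tcp_pos: [0.4848, -0.0014, 0.039]
tool_rot: [1.0, 0.032, 0.001, 0.0]
force: [-1.1, -0.3, 5.1]
finger_gap: 0.681
gripper_force: 33.2
```

```bash
python3 - <<'E'
from h import *
st=readout.sense();print(st['tcp_pos'],st['finger_gap'],st['force'])
R=Ro.from_quat(st['tool_rot']).as_matrix();ty=np.arctan2(R[1,0],R[0,0]);c=st['tcp_pos'][:2]+.013*R[:2,0];print('tool yaw',np.degrees(ty),'heel c',c)
y=np.radians(13.66);u=np.array([np.cos(y),np.sin(y)]);J=np.array([.5264,-.0067])
for d in (.025,.015): print(d,rel([*(J+(d-.013)*u),st['tcp_pos'][2]],y))
E
```

```text
[ 0.48484708 -0.0013844   0.03897944] 0.6809130170661926 [-1.08791236 -0.30331167  5.05691624]
tool yaw 3.611646252130167 heel c [ 0.49782125 -0.00056548]
0.025 (array([  0.04,  -0.07, -10.05]), array([53. ,  5.8,  0.1]))
0.015 (array([  0.04,  -0.07, -10.05]), array([43.1,  7.6,  0.1]))
```

Call:
move_arm([
  [0,0,-1,4,0.5,-0.4,0.4],
  [0,0,-2,9,1.1,-0.4,0.4],
  [0,0,-3,14,1.8,-0.4,0.4],
  [0,0,-4,19,2.5,-0.4,0.4],
  [0,0,-5,24,3.2,-0.4,0.4],
  [0,0,-6,29,3.9,-0.4,0.4],
  [0,0,-7,34,4.6,-0.4,0.4],
  [0,0,-8,38,5.3,-0.4,0.4],
  [0,0,-9,41,6,-0.4,0.4],
  [0,0,-10,43,7,-0.4,0.4],
  [0,0,-10,44,7.2,-0.4,0.4],
  [0,0,-10,44,7.2,-0.4,0.4],
])

```text
t: 12.67
tcp_pos: [0.5289, -0.0055, 0.039]
tool_rot: [0.993, 0.119, -0.0, -0.0]
force: [-1.1, 0.4, 4.1]
finger_gap: 0.674
gripper_force: 33.2
```

```bash
cat > st.py <<'E'
from h import *
st=readout.sense()
R=Ro.from_quat(st['tool_rot']).as_matrix();ty=np.arctan2(R[1,0],R[0,0]);c=st['tcp_pos'][:2]+.013*R[:2,0]
y=np.radians(13.66);M=np.array([[np.cos(y),-np.sin(y)],[np.sin(y),np.cos(y)]]);J=np.array([.5264,-.0067])
print('t',st['t'],'heel in jig mm',(c-J)@M*1000,'yaw rel',np.degrees(ty-y),'F jig',st['force'][:2]@M,st['force'][2],'T',st['ft_torque'],'gap',st['finger_gap'],'z',st['tcp_pos'][2])
print(rel([*(J+(.025-.013)*M[:,0]),st['tcp_pos'][2]],y))
E
python3 - <<'E'
import st
from h import *
s=snap('top'); im=s['img']; P=cloud(s)
cv2.imwrite('pics/t7.png',cv2.resize(im[90:220,215:345],None,fx=4,fy=4)[:,:,::-1])
E
```

```text
t 12.6667 heel in jig mm [15.73703802  0.60617297] yaw rel -0.019694634764716258 F jig [-0.92705785  0.63392613] 4.11758646832762 T [-0.0326375   0.16302706  0.03601899] gap 0.674137755216706 z 0.039003871784838176
(array([-0.02,  0.01, -0.02]), array([ 9.3,  0.6, -0. ]))
```

Call:
move_arm([
  [0,0,0,2,0.3,-0.2,0.4],
  [0,0,0,4,0.6,-0.2,0.4],
  [0,0,0,5.5,0.6,-0.2,0.4],
  [0,0,0,6.5,0.6,-0.2,0.4],
  [0,0,0,6.5,0.6,-0.2,0.4],
])

```text
t: 13.13
tcp_pos: [0.5358, -0.0047, 0.039]
tool_rot: [0.993, 0.118, 0.0, 0.0]
force: [-1.1, 0.5, 3.4]
finger_gap: 0.676
gripper_force: 33.1
```

```bash
python3 st.py
```

```text
t 13.1333 heel in jig mm [22.56564039 -0.27949942] yaw rel -0.05552624025317634 F jig [-0.98950139  0.73775621] 3.4029193054828695 T [-0.01776282  0.11597007  0.0216348 ] gap 0.6762425883506149 z 0.039024961191927145
(array([ 0.02, -0.04, -0.06]), array([ 2.4, -0.3,  0. ]))
```

Still free-sliding with about 1 N of friction. Creeping to contact.

Call:
move_arm([
  [0,0,0,0.5,-0.3,0,0.4],
  [0,0,0,1,-0.3,0,0.4],
  [0,0,0,1,-0.3,0,0.4],
])

```text
t: 13.38
tcp_pos: [0.5364, -0.0042, 0.039]
tool_rot: [0.993, 0.118, 0.0, 0.0]
force: [-1.4, -1.2, 4.2]
finger_gap: 0.677
gripper_force: 33.1
```

Call:
move_arm([
  [0,0,0,0.5,0,0,0.4],
  [0,0,0,0.5,0,0,0.4],
])

```text
t: 13.55
tcp_pos: [0.5367, -0.0041, 0.039]
tool_rot: [0.993, 0.118, 0.0, 0.0]
force: [-0.8, -1.2, 4.6]
finger_gap: 0.674
gripper_force: 33.1
```

```bash
python3 st.py
```

```text
t 13.55 heel in jig mm [23.6243593   0.08853657] yaw rel -0.06284045340324255 F jig [-1.06950501 -0.96866282] 4.581397330878195 T [-0.21260671  0.11948053  0.0018767 ] gap 0.6744364151079594 z 0.03900319214351782
(array([ 0.  , -0.  , -0.06]), array([1.4, 0.1, 0. ]))
```

Call:
move_arm([
  [0,0,0,0.5,0,0,0.4],
  [0,0,0,0.5,0,0,0.4],
])

```text
t: 13.72
tcp_pos: [0.5371, -0.0039, 0.039]
tool_rot: [0.993, 0.118, -0.0, -0.0]
force: [-1.3, -0.4, 5.1]
finger_gap: 0.676
gripper_force: 33.1
```

Call:
move_arm([
  [0,0,0,0.5,0,0,0.4],
  [0,0,0,0.5,0,0,0.4],
])

```text
t: 13.88
tcp_pos: [0.5375, -0.0038, 0.039]
tool_rot: [0.993, 0.118, -0.0, -0.0]
force: [-2.4, -0.5, 4.0]
finger_gap: 0.674
gripper_force: 33.2
```

```bash
python3 st.py
```

```text
t 13.8833 heel in jig mm [24.49890258  0.20320321] yaw rel -0.06029508130037208 F jig [-2.43301697  0.09071621] 3.9586896975395947 T [-0.23559906  0.22026503 -0.01844948] gap 0.673701735315523 z 0.0390130990668507
(array([-0.01,  0.01, -0.06]), array([ 0.5,  0.2, -0. ]))
```

Call:
move_arm([
  [0,0,0,0.4,0,0,0.4],
  [0,0,0,0.4,0,0,0.4],
  [0,0,0,0.4,0,0,0.4],
])

```text
t: 14.13
tcp_pos: [0.5376, -0.0038, 0.039]
tool_rot: [0.993, 0.118, -0.0, -0.0]
force: [-3.1, -1.3, 4.9]
finger_gap: 0.678
gripper_force: 33.2
```

```bash
python3 st.py
```

```text
t 14.1333 heel in jig mm [24.55427298  0.20321135] yaw rel -0.05094919995060741 F jig [-3.33892446 -0.48117116] 4.879682489972653 T [-0.29236058  0.25788548 -0.02377161] gap 0.6777267059651562 z 0.039048670776591875
(array([-0.01,  0.05, -0.05]), array([ 0.4,  0.2, -0. ]))
```

Call:
move_arm([
  [0,0,0,0.4,0,0,0.4],
  [0,0,0,0.4,0,0,0.4],
  [0,0,0,0.4,0,0,0.4],
])

```text
t: 14.38
tcp_pos: [0.5376, -0.0037, 0.039]
tool_rot: [0.993, 0.119, -0.001, -0.0]
force: [-5.0, -2.0, 5.6]
finger_gap: 0.673
gripper_force: 33.3
```

```bash
python3 st.py
```

```text
t 14.3833 heel in jig mm [24.54836386  0.22284331] yaw rel -0.04343676969860709 F jig [-5.2825179  -0.76741223] 5.620425236449612 T [-0.3697563   0.34733784 -0.04211347] gap 0.6728543987867416 z 0.039010525475745045
(array([-0.02,  0.1 , -0.04]), array([ 0.5,  0.2, -0. ]))
```

Call:
move_arm([
  [0,0,0,0.4,0.1,-0.2,0.4],
  [0,0,0,0.8,0.2,-0.2,0.4],
  [0,0,0,0.8,0.2,-0.2,0.4],
  [0,0,0,0.8,0.2,-0.2,0.4],
])

```text
t: 14.72
tcp_pos: [0.5376, -0.0037, 0.0391]
tool_rot: [0.993, 0.119, -0.002, -0.0]
force: [-4.9, -3.5, 6.2]
finger_gap: 0.677
gripper_force: 33.3
```

```bash
python3 st.py
```

```text
t 14.7167 heel in jig mm [24.60424047  0.2262078 ] yaw rel -0.03445522186549104 F jig [-5.59573494 -2.21514421] 6.152861697024226 T [-0.44228344  0.64209227 -0.07698939] gap 0.6771247112834365 z 0.03906963389595995
(array([-0.05,  0.19, -0.03]), array([ 0.4,  0.2, -0. ]))
```

Call:
move_arm([
  [0,0,0,0,0,0,0.4],
  [0,0,0,0,0,0,0.4],
  [0,0,0,0,0,0,0.4],
])

```text
t: 14.97
tcp_pos: [0.5376, -0.0037, 0.039]
tool_rot: [0.993, 0.119, -0.002, -0.0]
force: [-5.2, -2.4, 6.5]
finger_gap: 0.674
gripper_force: 33.3
```

```bash
python3 st.py; python3 - <<'E'
from h import *
s=snap('top'); im=s['img']; P=cloud(s);z=P[...,2]
cv2.imwrite('pics/t8.png',cv2.resize(im[85:215,215:345],None,fx=4,fy=4,interpolation=cv2.INTER_CUBIC)[:,:,::-1])
s2=snap('side');cv2.imwrite('pics/s8.png',cv2.resize(s2['img'][165:240,175:275],None,fx=4,fy=4,interpolation=cv2.INTER_CUBIC)[:,:,::-1])
A=cv2.imread('pics/t8.png');B=cv2.imread('pics/s8.png');B=cv2.copyMakeBorder(B[:,:270],0,520-B.shape[0],0,0,cv2.BORDER_CONSTANT)
cv2.imwrite('pics/fin.png',np.hstack([A,B]))
E
```

```text
t 14.9667 heel in jig mm [24.58626799  0.23741512] yaw rel -0.03568903326735159 F jig [-5.63304489 -1.066542  ] 6.499689279862971 T [-0.45696861  0.5188625  -0.04378311] gap 0.6741631335366743 z 0.03903669292477285
(array([-0.05,  0.19, -0.04]), array([ 0.4,  0.2, -0. ]))
```

View pics/fin.png

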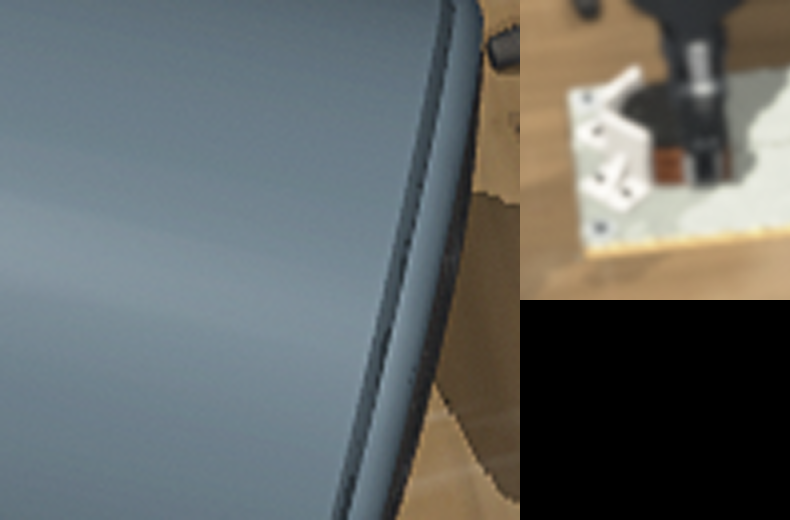

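The last picture's side view shows the stack nested between both fence plates at (650,140), with the fingers clear of the fence. I'll bring the push up.

Call:
move_arm([
  [0,0,0,0.4,0,0,0.4],
  [0,0,0,0.8,0,0,0.4],
  [0,0,0,0.8,0,0,0.4],
  [0,0,0,0.8,0,0,0.4],
])

```text
t: 15.4
tcp_pos: [0.5377, -0.0037, 0.0391]
tool_rot: [0.993, 0.119, -0.003, -0.0]
force: [-7.0, -5.0, 7.8]
finger_gap: 0.677
gripper_force: 33.5
```

```bash
python3 st.py
```

```text
t 15.4 heel in jig mm [24.63669852  0.22329376] yaw rel -0.0192339646242673 F jig [-8.0068742  -3.17921651] 7.813384195417212 T [-0.65635501  0.74508858 -0.05720711] gap 0.677284295930991 z 0.03908911963039086
(array([-0.07,  0.28, -0.02]), array([ 0.4,  0.2, -0. ]))
```

Call:
move_arm([
  [0,0.15,0,0,0.3,-0.2,0.4],
  [0,0.3,0,0,0.6,-0.3,0.4],
  [0,0.3,0,0,0.6,-0.3,0.4],
  [0,0.3,0,0,0.6,-0.3,0.4],
])

```text
t: 15.73
tcp_pos: [0.5379, -0.0039, 0.0391]
tool_rot: [0.993, 0.119, 0.0, -0.001]
force: [-5.9, -1.9, 4.7]
finger_gap: 0.675
gripper_force: 33.2
```

```bash
python3 st.py
```

```text
t 15.7333 heel in jig mm [ 2.48554820e+01 -6.96350588e-03] yaw rel -0.044095901620479765 F jig [-6.16365654 -0.42443737] 4.653536549844479 T [-0.46637976  0.68223651 -0.03753254] gap 0.6745875467652579 z 0.039082228491295626
(array([-0.1 , -0.03, -0.04]), array([0.1, 0. , 0. ]))
```

Centred now, and the lateral force is balanced. Raising the push to about 10 N.

Call:
move_arm([
  [0,0.1,0,0.4,0.1,0,0.4],
  [0,0.2,0,0.8,0.2,-0.1,0.4],
  [0,0.2,0,1.1,0.2,-0.1,0.4],
  [0,0.2,0,1.1,0.2,-0.1,0.4],
  [0,0.2,0,1.1,0.2,-0.1,0.4],
])

```text
t: 16.15
tcp_pos: [0.538, -0.0039, 0.0391]
tool_rot: [0.993, 0.119, 0.001, -0.001]
force: [-6.2, -4.1, 5.4]
finger_gap: 0.678
gripper_force: 33.3
```

```bash
python3 st.py
```

```text
t 16.15 heel in jig mm [ 2.49642444e+01 -1.32879561e-02] yaw rel -0.01406366196594629 F jig [-7.01847105 -2.53023198] 5.443243927101731 T [-0.67019619  1.00671713 -0.03817728] gap 0.6776314490193539 z 0.03906041473344492
(array([-0.13, -0.1 , -0.01]), array([ 0., -0.,  0.]))
```

```bash
cat > avg.py <<'E'
from h import *
y=np.radians(13.66);M=np.array([[np.cos(y),-np.sin(y)],[np.sin(y),np.cos(y)]]);F=[]
for i in range(8):
    imaging.snapshot('top'); f=readout.sense()['force']; F.append([*(f[:2]@M),f[2]])
print('mean',np.mean(F,0).round(2),'sd',np.std(F,0).round(2))
import st
E
python3 avg.py
```

```text
mean [-7.45 -2.03  5.36] sd [0.5  0.4  0.81]
t 16.55 heel in jig mm [24.97198771 -0.0423046 ] yaw rel -0.016477321269656824 F jig [-6.41520526 -2.25305722] 5.355417677697387 T [-0.70272367  0.92189318  0.01355906] gap 0.67237824675462 z 0.03906956087584148
(array([-0.13, -0.1 , -0.02]), array([ 0., -0.,  0.]))
```

Call:
move_arm([
  [-0.1,0,0,0.4,0.2,0,0.4],
  [-0.1,0,0,0.8,0.4,0,0.4],
  [-0.1,0,0,1.2,0.5,-0.1,0.4],
  [-0.1,0,0,1.2,0.5,-0.1,0.4],
])

```text
t: 16.88
tcp_pos: [0.5383, -0.004, 0.039]
tool_rot: [0.993, 0.119, -0.0, -0.001]
force: [-9.1, -4.4, 5.4]
finger_gap: 0.674
gripper_force: 33.3
```

```bash
python3 avg.py
```

```text
mean [-9.19 -2.15  6.36] sd [0.42 0.47 0.28]
t 17.2833 heel in jig mm [25.13643557 -0.16825387] yaw rel 0.0019864981539077136 F jig [-9.21720104 -1.56201524] 6.023713375495611 T [-0.64306687  1.17554629  0.02748128] gap 0.6797720739651996 z 0.039022589782525714
(array([-0.08,  0.02,  0.  ]), array([-0.1, -0.2,  0. ]))
```

Call:
move_arm([
  [0,0,0,0.3,0.2,0,0.4],
  [0,0,0,0.6,0.3,0,0.4],
  [0,0,0,0.6,0.3,0,0.4],
  [0,0,0,0.6,0.3,0,0.4],
])

```text
t: 17.62
tcp_pos: [0.5383, -0.0041, 0.0391]
tool_rot: [0.993, 0.119, -0.001, -0.001]
force: [-9.7, -3.7, 6.4]
finger_gap: 0.674
gripper_force: 33.5
```

```bash
python3 avg.py; python3 avg.py | head -1
```

```text
mean [-10.21  -1.74   7.18] sd [0.51 0.51 0.29]
t 18.0167 heel in jig mm [25.23570335 -0.26016438] yaw rel 0.0001092834802879752 F jig [-11.12899337  -1.79038061] 6.652893108625561 T [-0.71408354  1.25631672  0.01624452] gap 0.6727010824437359 z 0.0390503707216647
(array([-0.1 ,  0.08,  0.  ]), array([-0.2, -0.3,  0. ]))
mean [-10.38  -1.86   7.01] sd [0.49 0.61 0.44]
```

The push is steady at about 10.3 N, with both faces loaded and the grip held. Handing in.

```bash
python3 -c "
from station import order; print(order.sign_off())"
```

```text
the job is handed in; nothing more can be done
None
```

The fitting top piece is on the heel block and the stack is seated in the V fence, still gripped, with a steady push of about 10 N. The job is handed in at about 18 s; flushness in the final pose was not measured, because the arm hid the stack from the top camera.

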